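# Gauge a standoff insulator and clip it into the matching nest

## Robot

A 6-joint arm with a two-finger parallel gripper is mounted at the origin on the work surface. World frame = base frame: x ahead of the robot, y to its left, z up, the work surface at z = 0. Lengths are in m, angles in rad, forces in N, time in s.
With the tool pointing down it reaches from about 0.3 to 1 m from the base axis. Payload 5.1 kg.
Tool frame: the origin (TCP) lies midway between the tips of the shut fingers; the grasp point (between the pads) lies 19 mm behind it; z points along the fingers, y is the line along which they close (so a half turn about z gives the same grasp; the last joint's range is limited). The gripper opens to 95 mm and grips with 3 to 60 N. Pads are 20 mm wide; open, the fingers measure 119 mm over their backs; the gripper's body (75 mm by 180 mm) begins 59 mm behind the grasp point.
Start: joints at [-1.29, 0.124, 1.65, -0, 1.367, -0.083], TCP at [0.231, -0.607, 0.215] pointing down, gripper open.
Joint ranges: [-2.61, 2.61], [-1.02, 2.33], [0.03, 2.71], [-1.35, 4.49], [0.32, 2.68], [-2.91, 2.91]. Speed limits (rad/s): [2.57, 2.57, 3.14, 3.14, 3.14, 3.14].

## Interface

Orientations are given as a unit quaternion [w, x, y, z].
In Python, from workcell import ctrl gives the robot as it stands.
- The arm moves only by the shell command python3 -m pendant 'ROWS'. ROWS is JSON, a list of rows, each a list of 5 numbers: the finger opening in mm, from 0 to 95.1, then the shift along the world's x, y, z in mm, then the turn about the world's z in degrees. A call has 1 to 8 rows; each row is the pose to reach, as a shift and turn from the pose commanded when the call began; what a row does not reach only later rows make up. A row lasts 1/8 s, in which the tool goes at most 62.5 mm and 10.7 degrees, less where a joint would pass 70% of its speed; a pose out of reach is approached as far as the arm can. A call with a gripper value outside its range is refused whole. The fingers move at their own pace and stop on an object; the grip force is fixed at half the most. Time passes only in rows, so rows that repeat a pose let the fingers close. It gives the time, the measured TCP pose, the force, the opening and the grip force at its end, in the units of the state.
- ctrl.read_state(): the state, without advancing time (a new reading comes with each control period).
- ctrl.read_camera(name): name is "scene" or "top" or "wrist"; returns the picture (480x640x3 uint8, blue, green, red); there is no depth.
- ctrl.get_calibration(name): a dict with "fx", "fy", "cx", "cy" (pixels), "R" (3x3) and "t" (3): a world point X has camera coordinates R X + t. Camera axes: x right, y down, z forward; pixel columns grow to the right and rows downward; lengths in m; the calibration is good to about 2 mm. A picture is of the moment at which its call begins: read the wrist's pose just before it. get_calibration takes no time and is no camera call; for the wrist camera it gives the pose at the moment of the call.
- ctrl.close_job(): hands the job in; it is judged then, once.
The state is a dict: "time": time; "qpos": joint angles; "joint_velocities": joint speeds; "effort": joint torques, N m; "ee_pos": TCP position; "orientation": TCP orientation; "ft_force": force on the tool from outside, world axes, zero at the start; "torque": the same for the moment, N m; "finger_gap": opening from 0.0 (shut) to 1.0 (fully open); "grasp_force": force on a finger pad.
Only numpy, scipy, OpenCV 4.12 (cv2) and the standard library are available. Lean on these libraries where they do the work, as an engineer would, in place of code of your own. Each camera call takes 0.05 s, during which the arm holds its last target. There are 200 camera calls.

## Task

Take the red insulator out of the green tray, stand it upright on the white pad of the gauge and let go; then touch with closed fingertips first the top of the gauge's step and after that the top of the insulator, to feel which is higher. If the insulator is lower than the step, press it down upright into the clips of the blue nest, if it is higher, into those of the yellow nest, until its foot is fully home on the plate, and let go. Leave the other insulators and the other things on the bench where they are.

Things in the scene. Friction and masses are not known exactly. Their poses are not given: they have to be found in the camera images.
- insulator_1: One of four look-alike red standoff insulators, 60 g. Foot flange 30 mm across (lower edge chamfered to 24 mm), 9 mm high with its taper; above it a plain stem 22 mm across. Total height 44 mm (short kind) or 52 mm (tall): two of each, unmarked. Origin: centre of the underside, z up. One of the four, any number, stands in the green tray; the other three are stock on the black mat.
- insulator_2: One of four look-alike red standoff insulators, 60 g. Foot flange 30 mm across (lower edge chamfered to 24 mm), 9 mm high with its taper; above it a plain stem 22 mm across. Total height 44 mm (short kind) or 52 mm (tall): two of each, unmarked. Origin: centre of the underside, z up. One of the four, any number, stands in the green tray; the other three are stock on the black mat.
- insulator_3: One of four look-alike red standoff insulators, 60 g. Foot flange 30 mm across (lower edge chamfered to 24 mm), 9 mm high with its taper; above it a plain stem 22 mm across. Total height 44 mm (short kind) or 52 mm (tall): two of each, unmarked. Origin: centre of the underside, z up. One of the four, any number, stands in the green tray; the other three are stock on the black mat.
- insulator_4: One of four look-alike red standoff insulators, 60 g. Foot flange 30 mm across (lower edge chamfered to 24 mm), 9 mm high with its taper; above it a plain stem 22 mm across. Total height 44 mm (short kind) or 52 mm (tall): two of each, unmarked. Origin: centre of the underside, z up. One of the four, any number, stands in the green tray; the other three are stock on the black mat.
- tray: Shallow green tray, fixed, 160 x 160 mm, 12 mm high, walls and floor 3 mm (the insulator stands 3 mm above the table, within 45 mm of the middle). Origin: centre of the underside.
- gauge: Height gauge, fixed: dark steel base plate 80 (x) x 170 (y) x 8 mm with a bright aluminium step block 50 (x) x 40 (y) mm rising 48 mm above the plate at its +y end and a flat white round pad 60 mm across painted on the plate towards its -y end. Rigid. Origin: centre of the underside.
- gauge_pad (a point): Centre of the white pad, on the plate's top (8 mm above the table). 85 mm from the step's centre.
- gauge_step (a point): Centre of the top face of the step (56 mm above the table, that is 48 mm above the pad): 4 mm higher than a short and 4 mm lower than a tall insulator standing on the pad.
- nest_blue: Blue plate 90 x 100 x 6 mm, fixed, for the short (lower than the step) kind; origin: centre of its underside. Two sprung steel clips face each other along its y. They flare to 38 mm apart at their tops, 28 mm above the table; lips 16-19 mm above the table stand 25 mm apart. A foot pressed straight down (about 10-15 N) spreads them; they snap back over the flange when it is home.
- nest_yellow: Yellow plate 90 x 100 x 6 mm, fixed, for the tall (higher than the step) kind; origin: centre of its underside. Two sprung steel clips face each other along its y. They flare to 38 mm apart at their tops, 28 mm above the table; lips 16-19 mm above the table stand 25 mm apart. A foot pressed straight down (about 10-15 N) spreads them; they snap back over the flange when it is home.
- nest_blue_seat (a point): Centre of the blue nest, midway between its clips, on top of its plate (6 mm above the table): where the centre of an insulator's underside sits when fully home.
- nest_yellow_seat (a point): Centre of the yellow nest, midway between its clips, on top of its plate (6 mm above the table): where the centre of an insulator's underside sits when fully home.
- mouse: Bystander, loose, to be left alone. Origin: centre of its underside. Black computer mouse 105 x 62 x 26 mm.
- stapler: Bystander, loose, to be left alone. Origin: centre of its underside. Black stapler 140 x 34 x 50 mm.
- marker: Bystander, loose, to be left alone. Origin: centre of its underside. Blue marker pen lying flat, 14 mm thick, 130 mm long.

How it is judged:
By the outcome, as a careful person would: the job done as asked, in the order asked, and still so for the second after the job is handed in, with the robot touching nothing.
It also fails if it takes over 59 s, if anything falls off the work surface, if the arm or the gripper's body presses on something with over 40 N, if the wrist force passes 120 N, or if a joint passes its speed limit or range.

## Working session

There is one attempt and no reset: what is moved stays moved. The work goes in short steps, Python scripts to look and compute and a shell command to move; the robot and the scene stay as the last step left them, time stands still between calls to the robot, and variables do not carry over. Pictures are saved under pics/ and viewed, at most 10 in all, crops included, and the job is handed in when it is done.

```bash
ls; mkdir -p pics; python3 - <<'E'
from workcell import ctrl
import cv2
s=ctrl.read_state(); print(s)
for n in("scene","top"):
    cv2.imwrite(f"pics/{n}0.png",ctrl.read_camera(n)); print(n,ctrl.get_calibration(n))
print(ctrl.get_calibration("wrist"))
E
```

```text
pics
{'time': 0.0, 'qpos': array([-1.28959396e+00,  1.24526544e-01,  1.65166889e+00,  8.54753490e-07,
        1.36750681e+00, -8.26183744e-02]), 'joint_velocities': array([-0.00041399, -0.00044572,  0.00131482,  0.0009809 , -0.00248804,
       -0.00162848]), 'effort': array([ 5.18482811e-04, -4.17599058e+01, -3.59930956e+01,  7.75020453e-02,
        4.92516963e-02, -1.76929439e-04]), 'ee_pos': array([ 0.23108303, -0.60684592,  0.2133762 ]), 'orientation': array([-1.04964035e-03,  9.83499354e-01,  1.80908565e-01, -1.04144186e-04]), 'ft_force': array([ 0.08679915, -0.30251584, -0.2246922 ]), 'torque': array([-0.01968639,  0.02237679, -0.02057918]), 'grasp_force': 0.0, 'finger_gap': 1.0024724436004393}
scene {'fx': 520.0040920527671, 'fy': 520.0040920527671, 'cx': 319.33529261075205, 'cy': 245.00590163128368, 'R': array([[ 0.08899796,  0.99593262,  0.01405636],
       [ 0.72898416, -0.05551358, -0.68227585],
       [-0.67872046,  0.07096802, -0.7309597 ]]), 't': array([ 9.72759754e-04, -3.23916588e-01,  1.61045084e+00])}
top {'fx': 552.2186574299269, 'fy': 552.2186574299269, 'cx': 328.8534451945928, 'cy': 243.7807784664369, 'R': array([[ 2.42052620e-02, -9.99706952e-01, -3.40242419e-04],
       [-9.80075032e-01, -2.36628070e-02, -1.97213093e-01],
       [ 1.97147248e-01,  5.10705767e-03, -9.80360587e-01]]), 't': array([-0.06493211,  0.5177705 ,  1.03570009])}
{'fx': 333.0100020305604, 'fy': 333.0100020305604, 'cx': 322.9725396124014, 'cy': 241.2556499219578, 'R': array([[ 0.35650778, -0.93429037, -0.00192463],
       [-0.90720301, -0.34666273,  0.23834354],
       [-0.22334927, -0.0832253 , -0.971179  ]]), 't': array([-0.64788488, -0.02753389,  0.38955174])}
```

View pics/top0.png

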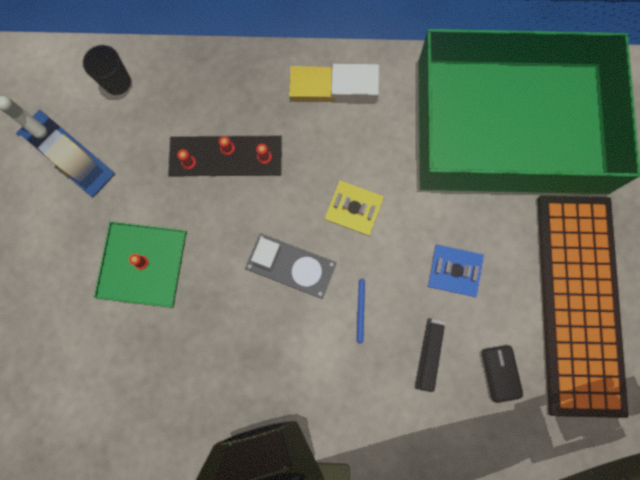

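View pics/scene0.png

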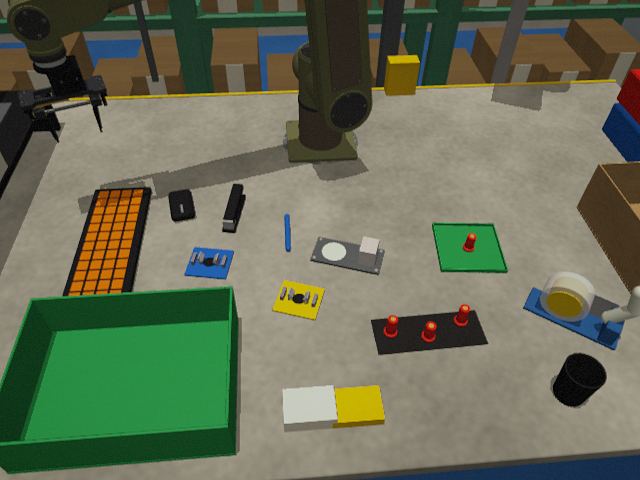

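The top view shows the tray insulator at (138,261), the gauge step at (264,252) and pad at (307,271), the yellow nest at (354,208) and the blue nest at (456,270). The scene view shows the same things at (470,243), (369,247), (333,252), (299,299) and (210,262).

```bash
cat >h.py <<'E'
import numpy as np, cv2
from workcell import ctrl
def ray(c,uv):
    d=c["R"].T@np.array([(uv[0]-c["cx"])/c["fx"],(uv[1]-c["cy"])/c["fy"],1]); o=-c["R"].T@c["t"]; return o,d
def plane(c,uv,z):
    o,d=ray(c,uv); return o+d*(z-o[2])/d[2]
def tri(rs):
    A=[];b=[]
    for o,d in rs:
        d=d/np.linalg.norm(d);P=np.eye(3)-np.outer(d,d);A.append(P);b.append(P@o)
    return np.linalg.solve(sum(A),sum(b))
def blobs(im,lo,hi,amin=20):
    hsv=cv2.cvtColor(im,cv2.COLOR_BGR2HSV); m=cv2.inRange(hsv,np.array(lo),np.array(hi))
    cs,_=cv2.findContours(m,cv2.RETR_EXTERNAL,cv2.CHAIN_APPROX_NONE)
    return [c for c in cs if cv2.contourArea(c)>=amin]
RED=((0,140,60),(8,255,255)); BLUE=((105,140,60),(125,255,255)); YEL=((22,140,60),(34,255,255)); WHITE=((0,0,150),(180,60,255)); GREEN=((55,140,40),(85,255,255))
def rect(c,cal,z):   # box of the contour cast on plane z: centre, size, angle of edges
    p=np.array([plane(cal,q[0],z)[:2] for q in c])*1000
    return cv2.minAreaRect(cv2.convexHull(p.astype(np.float32)))
E
python3 - <<'E'
from h import *
np.set_printoptions(precision=4,suppress=True)
zs=dict(BLUE=.006,YEL=.006,WHITE=.008,RED=.003,GREEN=.012)
for n in("top","scene"):
    im=cv2.imread(f"pics/{n}0.png");c=ctrl.get_calibration(n)
    for k,z in zs.items():
        for b in blobs(im,*globals()[k]):
            x,y,w,h=cv2.boundingRect(b)
            if w>130 or h>130: continue
            (cx,cy),(a,e),t=rect(b,c,z)
            print(n,k,"px",x,y,w,h,"ctr %.0f %.0f size %.0f %.0f ang %.1f"%(cx,cy,a,e,t))
im=cv2.imread("pics/top0.png")[170:320,90:490]; cv2.imwrite("pics/c.png",cv2.resize(im,None,fx=2,fy=2,interpolation=2))
E
```

```text
top BLUE px 358 280 6 62 ctr 394 -119 size 8 122 ang 89.1
top BLUE px 429 246 53 50 ctr 480 -311 size 95 85 ang 79.1
top BLUE px 83 160 29 36 ctr 659 444 size 47 64 ang 53.3
top BLUE px 18 130 13 8 ctr 753 605 size 27 11 ang 61.7
top BLUE px 35 112 13 11 ctr 792 575 size 25 15 ang 51.5
top YEL px 327 182 55 51 ctr 607 -102 size 94 85 ang 70.6
top YEL px 290 67 41 31 ctr 887 -2 size 71 87 ang 1.4
top WHITE px 101 416 11 7 ctr 174 369 size 11 19 ang 12.4
top WHITE px 313 412 51 44 ctr 160 -79 size 68 102 ang 18.3
top WHITE px 245 386 8 10 ctr 233 97 size 17 14 ang 3.0
top WHITE px 33 386 19 18 ctr 220 495 size 43 21 ang 48.2
top WHITE px 211 379 7 8 ctr 246 165 size 11 13 ang 48.3
top WHITE px 135 367 7 8 ctr 265 313 size 11 13 ang 47.7
top WHITE px 524 359 7 9 ctr 299 -447 size 12 14 ang 80.2
top WHITE px 438 354 23 29 ctr 280 -287 size 39 54 ang 62.3
top WHITE px 407 340 11 6 ctr 333 -221 size 10 20 ang 1.4
top WHITE px 265 333 8 7 ctr 339 61 size 15 10 ang 65.4
top WHITE px 225 316 8 11 ctr 367 143 size 21 12 ang 29.7
top WHITE px 267 302 14 12 ctr 397 57 size 29 18 ang 58.1
top WHI
[... 4947 characters left out ...]
14 ctr 46 883 size 27 70 ang 85.9
scene WHITE px 52 101 30 7 ctr -256 -818 size 21 90 ang 19.0
scene WHITE px 137 99 11 7 ctr -245 -570 size 30 38 ang 75.4
scene WHITE px 575 87 19 11 ctr -209 949 size 48 84 ang 31.1
scene WHITE px 595 84 11 10 ctr -226 1010 size 29 78 ang 56.1
scene WHITE px 606 83 15 19 ctr -205 1048 size 46 128 ang 64.2
scene RED px 421 321 16 21 ctr 717 174 size 30 56 ang 71.0
scene RED px 383 315 16 23 ctr 697 93 size 31 60 ang 75.4
scene RED px 453 304 17 23 ctr 681 260 size 30 65 ang 53.5
scene RED px 463 234 14 18 ctr 463 342 size 27 64 ang 57.4
scene RED px 617 69 23 55 ctr -206 1107 size 71 386 ang 62.0
scene GREEN px 432 223 75 50 ctr 485 328 size 161 165 ang 84.2
```

View pics/c.png

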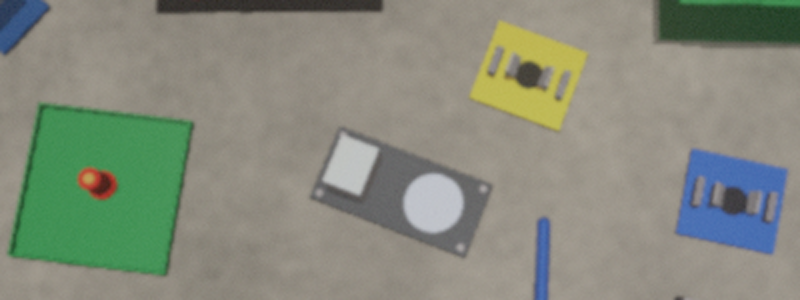

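The crop shows both nests' clips spaced along the image's near-horizontal. The nest plates, pad and tray measure to the given sizes. Nest y axes: blue about 79°, yellow and gauge about 70.6°. I'm moving over the tray for a close look.

```bash
python3 -m pendant '[[95,60,60,0,8],[95,90,120,0,16],[95,110,180,0,24],[95,130,240,0,32],[95,145,300,0,40],[95,160,360,0,50],[95,170,420,0,50],[95,180,480,0,50]]' && python3 -m pendant '[[95,10,60,0,0],[95,20,120,0,0],[95,30,180,0,0],[95,40,240,0,0],[95,50,300,0,0],[95,60,360,0,0],[95,60,405,0,0],[95,60,405,0,0]]'; python3 -m pendant '[[95,0,0,0,0],[95,0,0,0,0]]'; python3 - <<'E'
from h import *
c=ctrl.get_calibration("wrist");im=ctrl.read_camera("wrist");cv2.imwrite("pics/w1.png",im)
s=ctrl.read_state();print(s["ee_pos"],s["orientation"],s["time"]);o=-c["R"].T@c["t"];print("cam",o)
rs=[]
for b in blobs(im,*RED):
    print(cv2.boundingRect(b),rect(b,c,.003))
E
```

```text
time: 1.1
ee_pos: [0.4073, -0.1473, 0.2143]
orientation: [-0.0, 0.815, 0.579, 0.0]
ft_force: [-0.1, 0.7, 0.3]
finger_gap: 0.998
grasp_force: 0.0
time: 2.1
ee_pos: [0.4667, 0.2579, 0.2139]
orientation: [-0.0, 0.814, 0.581, -0.001]
ft_force: [0.3, -0.0, -1.2]
finger_gap: 1.0
grasp_force: 0.0
time: 2.35
ee_pos: [0.4675, 0.2544, 0.2145]
orientation: [0.0, 0.815, 0.579, -0.0]
ft_force: [0.1, 0.1, -0.7]
finger_gap: 0.993
grasp_force: 0.0
[0.46754996 0.25442411 0.21464851] [ 7.62793775e-05  8.15430813e-01  5.78854544e-01 -8.86494966e-06] 2.4
cam [0.48900734 0.31845427 0.38460783]
(552, 270, 24, 8) ((719.902587890625, 96.13160705566406), (8.926412582397461, 28.064559936523438), 70.79378509521484)
(552, 202, 51, 30) ((746.57568359375, 160.4202880859375), (30.449148178100586, 60.06888198852539), 61.418373107910156)
(509, 142, 55, 29) ((713.3312377929688, 243.9940185546875), (30.117340087890625, 60.23316955566406), 70.79303741455078)
(299, 138, 27, 27) ((480.4119873046875, 330.83538818359375), (27.773181915283203, 28.843170166015625), 70.79270935058594)
```

View pics/w1.png

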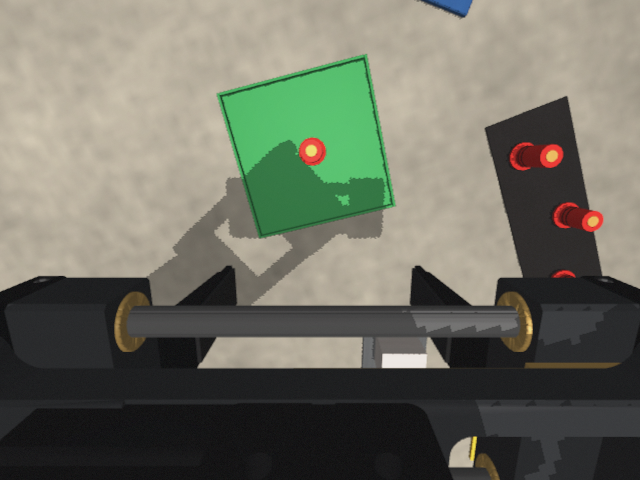

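The insulator, at px (312,151), lies almost straight below the wrist camera. That puts it at (480.5, 331), with a foot of 28 to 29 mm against 30 mm given. The fingers already close along gauge x. Next is the descent.

```bash
python3 -m pendant '[[70,13,60,0,0],[70,13,76.5,-40,0],[70,13,76.5,-100,0],[70,13,76.5,-150,0],[70,13,76.5,-180,0],[70,13,76.5,-199,0],[70,13,76.5,-199,0],[70,13,76.5,-199,0]]' && python3 -m pendant '[[0,0,0,0,0],[0,0,0,0,0],[0,0,0,0,0],[0,0,0,0,0],[0,0,0,0,0],[0,0,0,0,0],[0,0,0,0,0],[0,0,0,0,0]]'
```

```text
time: 3.4
ee_pos: [0.4818, 0.3326, 0.0175]
orientation: [0.0, 0.815, 0.579, 0.001]
ft_force: [0.5, 0.4, 0.5]
finger_gap: 0.734
grasp_force: 0.0
time: 4.4
ee_pos: [0.4804, 0.3321, 0.0156]
orientation: [-0.0, 0.815, 0.58, -0.0]
ft_force: [0.2, 1.2, 0.0]
finger_gap: 0.219
grasp_force: 30.0
```

```bash
python3 -m pendant '[[0,0,0,30,0],[0,0,0,70,0],[0,0,-10,110,0],[0,0,-60,120,0],[0,0,-120,120,0],[0,-3,-175,120,0],[0,-5,-230,120,0],[0,-10,-270,120,0]]' && python3 -m pendant '[[0,-1,-40,0,0],[0,-1,-65,0,0],[0,-1,-65,0,0],[0,-1,-65,0,0]]'; python3 - <<'E'
from h import *
c=ctrl.get_calibration("wrist");im=ctrl.read_camera("wrist");cv2.imwrite("pics/w2.png",im)
s=ctrl.read_state();print(s["ee_pos"],s["finger_gap"],s["grasp_force"])
for n in("top",):
    im=ctrl.read_camera(n);cv2.imwrite(f"pics/{n}2.png",im)
E
```

```text
time: 5.4
ee_pos: [0.47, 0.0602, 0.1357]
orientation: [0.0, 0.815, 0.579, 0.0]
ft_force: [-0.0, 0.0, -0.9]
finger_gap: 0.221
grasp_force: 30.0
time: 5.9
ee_pos: [0.4693, -0.0024, 0.1356]
orientation: [-0.0, 0.815, 0.58, 0.0]
ft_force: [-0.5, -0.1, -0.6]
finger_gap: 0.224
grasp_force: 30.0
[ 0.46935341 -0.0021508   0.13554584] 0.2235033930697651 29.99980330467224
```

View pics/w2.png

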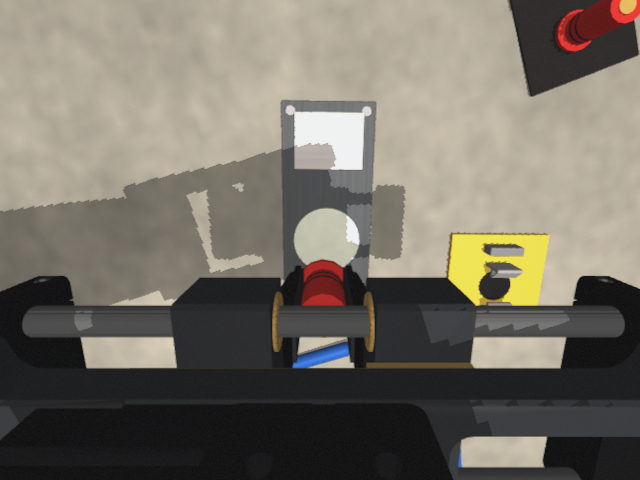

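The insulator is upright in the grip. The pad centre is at about (326,238) and the step top spans (294,111) to (364,170). I'll cast these to check the map.

```bash
python3 - <<'E'
from h import *
c=ctrl.get_calibration("wrist")
p=plane(c,(326,238),.008);s=plane(c,(329,140),.056);print(p,s,np.linalg.norm((p-s)[:2]))
print("pad edges",np.linalg.norm(plane(c,(294,238),.008)-plane(c,(359,238),.008)))
E
```

```text
[ 0.47046888 -0.00504282  0.008     ] [0.49922994 0.0734683  0.056     ] 0.08361336510031178
pad edges 0.05968416937444983
```

```bash
python3 -m pendant '[[0,1,-4,-50,0],[0,1,-4,-90,0],[0,1,-4,-105,0],[0,1,-4,-111,0],[0,1,-4,-113,0],[0,1,-4,-113,0],[0,1,-4,-113,0]]'
```

```text
time: 6.88
ee_pos: [0.4713, -0.007, 0.0238]
orientation: [0.001, 0.815, 0.58, 0.001]
ft_force: [-0.0, -0.3, -0.7]
finger_gap: 0.22
grasp_force: 30.0
```

```bash
python3 -m pendant '[[0,0,0,-1,0],[0,0,0,-1,0],[0,0,0,-1,0]]';python3 -m pendant '[[0,0,0,-1,0],[0,0,0,-1,0],[0,0,0,-1,0]]'
```

```text
time: 7.25
ee_pos: [0.4704, -0.0069, 0.0217]
orientation: [-0.0, 0.815, 0.58, -0.0]
ft_force: [1.2, 0.1, -0.6]
finger_gap: 0.22
grasp_force: 30.0
time: 7.62
ee_pos: [0.4704, -0.0069, 0.0206]
orientation: [-0.0, 0.815, 0.58, -0.0]
ft_force: [-0.4, -0.7, -1.5]
finger_gap: 0.223
grasp_force: 30.0
```

```bash
python3 -m pendant '[[0,0,0,-0.5,0],[0,0,0,-0.5,0],[0,0,0,-0.5,0]]'
```

```text
time: 8.0
ee_pos: [0.4704, -0.0068, 0.0205]
orientation: [-0.0, 0.815, 0.58, -0.0]
ft_force: [-2.5, -0.3, 5.8]
finger_gap: 0.222
grasp_force: 30.0
```

```bash
python3 -m pendant '[[0,0,0,-0.5,0],[0,0,0,-0.5,0],[0,0,0,-0.5,0]]'
```

```text
time: 8.38
ee_pos: [0.4705, -0.0068, 0.0205]
orientation: [-0.0, 0.815, 0.58, -0.0]
ft_force: [-5.3, 0.4, 9.6]
finger_gap: 0.219
grasp_force: 30.0
```

Contact on the pad, so I'm releasing, rising and closing the fingers on the way to the step.

```bash
python3 -m pendant '[[60,0,0,0.5,0],[60,0,0,0.5,0],[60,0,0,0.5,0],[60,0,0,0.5,0],[60,0,0,25,0],[60,0,0,70,0],[0,0,0,90,0],[0,15,40,90,0]]' && python3 -m pendant '[[0,13.6,41,0,0],[0,13.6,41,0,0],[0,13.6,41,0,0],[0,13.6,41,-25,0],[0,13.6,41,-45,0],[0,13.6,41,-45,0]]'; python3 - <<'E'
from h import *
s=ctrl.read_state();print(s["ee_pos"],s["finger_gap"],s["ft_force"])
cv2.imwrite("pics/w3.png",ctrl.read_camera("wrist"))
im=ctrl.read_camera("scene");cv2.imwrite("pics/s3.png",cv2.resize(im[170:320,220:500],None,fx=2.8,fy=2.8))
E
```

```text
time: 9.38
ee_pos: [0.4872, 0.0321, 0.1123]
orientation: [0.002, 0.816, 0.578, 0.002]
ft_force: [0.2, -0.2, 0.2]
finger_gap: 0.477
grasp_force: 0.0
time: 10.12
ee_pos: [0.4971, 0.073, 0.0627]
orientation: [-0.001, 0.815, 0.579, -0.002]
ft_force: [0.7, 0.3, -0.3]
finger_gap: 0.006
grasp_force: 0.0
[0.49710639 0.07303877 0.06271691] 0.006437405293992692 [ 0.71082657  0.30845568 -0.3075213 ]
```

View pics/s3.png

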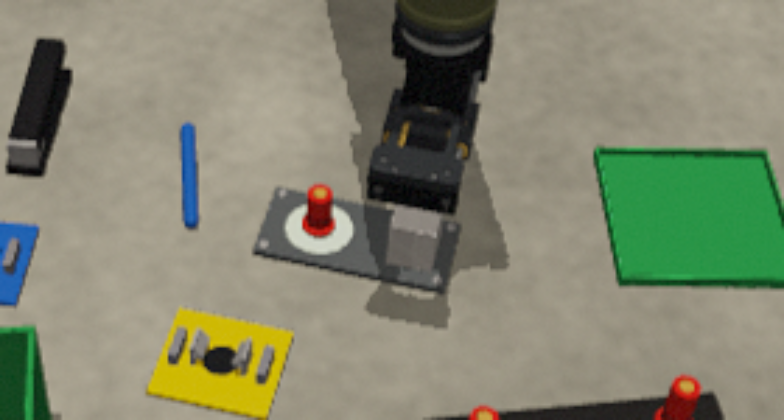

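The insulator stands upright on the white pad, at crop (318,225), and the closed fingers hang over the step at (412,215). Next I touch down in small steps.

```bash
python3 -m pendant '[[0,0,0,-4,0],[0,0,0,-5,0],[0,0,0,-5,0]]'
```

```text
time: 10.6
ee_pos: [0.4992, 0.0741, 0.0599]
orientation: [0.0, 0.815, 0.58, 0.0]
ft_force: [-0.2, 0.2, -0.4]
finger_gap: 0.002
grasp_force: 0.0
```

```bash
python3 -m pendant '[[0,0,0,-1,0],[0,0,0,-1,0],[0,0,0,-1,0]]'
```

```text
time: 10.98
ee_pos: [0.4991, 0.0742, 0.0587]
orientation: [0.0, 0.815, 0.58, 0.0]
ft_force: [-0.7, 0.1, -0.3]
finger_gap: 0.006
grasp_force: 0.0
```

```bash
python3 -m pendant '[[0,0,0,-1,0],[0,0,0,-1,0],[0,0,0,-1,0]]'
```

```text
time: 11.35
ee_pos: [0.499, 0.0741, 0.0576]
orientation: [-0.0, 0.815, 0.58, -0.0]
ft_force: [-0.5, -0.4, 0.5]
finger_gap: 0.004
grasp_force: 0.0
```

```bash
python3 -m pendant '[[0,0,0,-1,0],[0,0,0,-1,0],[0,0,0,-1,0]]'
```

```text
time: 11.72
ee_pos: [0.499, 0.0741, 0.0566]
orientation: [-0.0, 0.815, 0.58, -0.0]
ft_force: [0.5, -0.6, 0.0]
finger_gap: 0.005
grasp_force: 0.0
```

```bash
python3 -m pendant '[[0,0,0,-1,0],[0,0,0,-1,0],[0,0,0,-1,0]]'
```

```text
time: 12.1
ee_pos: [0.4992, 0.0741, 0.0563]
orientation: [0.0, 0.815, 0.58, 0.0]
ft_force: [-3.1, 0.8, 4.9]
finger_gap: 0.007
grasp_force: 2.7
```

The step is felt at z = 56.3 mm. Now the insulator: approach from z = 80 mm.

```bash
python3 -m pendant '[[0,0,0,24,0],[0,-15,-40,24,0],[0,-28.7,-81,24,0],[0,-28.7,-81,24,0],[0,-28.7,-81,12,0],[0,-28.7,-81,8,0],[0,-28.7,-81,6,0],[0,-28.7,-81,6,0]]'
```

```text
time: 13.1
ee_pos: [0.4703, -0.0064, 0.0613]
orientation: [-0.0, 0.815, 0.58, -0.0]
ft_force: [0.2, 0.6, 0.5]
finger_gap: 0.006
grasp_force: 0.0
```

```bash
python3 -m pendant '[[0,0,0,-1,0],[0,0,0,-1.5,0],[0,0,0,-1.5,0]]'
```

```text
time: 13.48
ee_pos: [0.4704, -0.0069, 0.0602]
orientation: [0.0, 0.815, 0.58, 0.0]
ft_force: [-0.5, 0.2, 0.7]
finger_gap: 0.008
grasp_force: 0.0
```

```bash
python3 -m pendant '[[0,0,0,-1,0],[0,0,0,-1,0],[0,0,0,-1,0]]'
```

```text
time: 13.85
ee_pos: [0.4703, -0.0069, 0.0591]
orientation: [0.0, 0.815, 0.58, -0.0]
ft_force: [0.1, 0.5, 0.6]
finger_gap: 0.004
grasp_force: 0.0
```

Already below a tall one's top without contact, so it is probably short. I'm continuing to the actual touch.

```bash
python3 -m pendant '[[0,0,0,-2,0],[0,0,0,-4,0],[0,0,0,-4,0],[0,0,0,-4,0]]'
```

```text
time: 14.35
ee_pos: [0.4703, -0.0069, 0.0551]
orientation: [-0.0, 0.815, 0.58, -0.0]
ft_force: [-0.8, -0.1, -0.4]
finger_gap: 0.003
grasp_force: 0.0
```

```bash
python3 -m pendant '[[0,0,0,-1.5,0],[0,0,0,-1.5,0],[0,0,0,-1.5,0]]'
```

```text
time: 14.72
ee_pos: [0.4704, -0.0069, 0.0537]
orientation: [-0.0, 0.815, 0.58, 0.0]
ft_force: [-0.3, 0.3, -1.4]
finger_gap: 0.006
grasp_force: 0.0
```

```bash
python3 -m pendant '[[0,0,0,-1,0],[0,0,0,-1,0],[0,0,0,-1,0]]'
```

```text
time: 15.1
ee_pos: [0.4703, -0.0069, 0.0526]
orientation: [-0.0, 0.815, 0.58, -0.0]
ft_force: [-0.7, 0.2, -0.8]
finger_gap: 0.003
grasp_force: 0.0
```

```bash
python3 -m pendant '[[0,0,0,-0.7,0],[0,0,0,-0.7,0],[0,0,0,-0.7,0]]'
```

```text
time: 15.48
ee_pos: [0.4706, -0.0069, 0.0523]
orientation: [0.0, 0.815, 0.58, 0.0]
ft_force: [-1.1, 1.0, 3.2]
finger_gap: 0.007
grasp_force: 1.4
```

The insulator is felt at z = 52.3 mm, 4 mm below the step, so it is short and goes to the blue nest. Regrasping.

```bash
python3 -m pendant '[[60,0,0,20,0],[60,0,0,25,0],[60,0,0,25,0],[60,0,0,25,0],[60,0,0,0,0],[60,0,0,-22,0],[60,0,0,-31,0],[60,0,0,-31,0]]' && python3 -m pendant '[[0,0,0,0,0],[0,0,0,0,0],[0,0,0,0,0],[0,0,0,0,0],[0,0,0,0,0],[0,0,0,0,0],[0,0,0,0,0]]'
```

```text
time: 16.48
ee_pos: [0.4696, -0.0068, 0.0201]
orientation: [-0.001, 0.815, 0.58, -0.001]
ft_force: [-0.1, -0.6, -0.9]
finger_gap: 0.627
grasp_force: 0.0
time: 17.35
ee_pos: [0.4705, -0.0069, 0.0212]
orientation: [0.0, 0.815, 0.58, 0.0]
ft_force: [-0.3, 0.5, 1.7]
finger_gap: 0.218
grasp_force: 30.0
```

```bash
python3 -m pendant '[[0,0,0,40,0],[0,0,0,90,0],[0,0,-50,90,0],[0,2,-110,90,3],[0,4,-170,90,6],[0,8,-230,90,8.2],[0,11,-285,90,8.2],[0,11,-304.6,90,8.2]]' && python3 -m pendant '[[0,0,0,0,0],[0,0,0,0,0],[0,0,0,0,0]]'; python3 - <<'E'
from h import *
s=ctrl.read_state();c=ctrl.get_calibration("wrist");im=ctrl.read_camera("wrist");cv2.imwrite("pics/w4.png",im)
print(s["ee_pos"],s["orientation"])
b=max(blobs(im,*BLUE),key=cv2.contourArea);print(rect(b,c,.006))
E
```

```text
time: 18.35
ee_pos: [0.4809, -0.314, 0.1106]
orientation: [-0.0, 0.772, 0.635, -0.0]
ft_force: [0.9, -0.2, -0.8]
finger_gap: 0.22
grasp_force: 30.0
time: 18.73
ee_pos: [0.4814, -0.3098, 0.1108]
orientation: [-0.0, 0.771, 0.637, 0.0]
ft_force: [-0.4, 0.5, 0.5]
finger_gap: 0.221
grasp_force: 30.0
[ 0.48142158 -0.30983595  0.11080452] [-2.58778079e-04  7.70788986e-01  6.37090472e-01  4.80467051e-05]
((480.8753662109375, -305.3171691894531), (87.83537292480469, 88.78080749511719), 78.97532653808594)
```

View pics/w4.png

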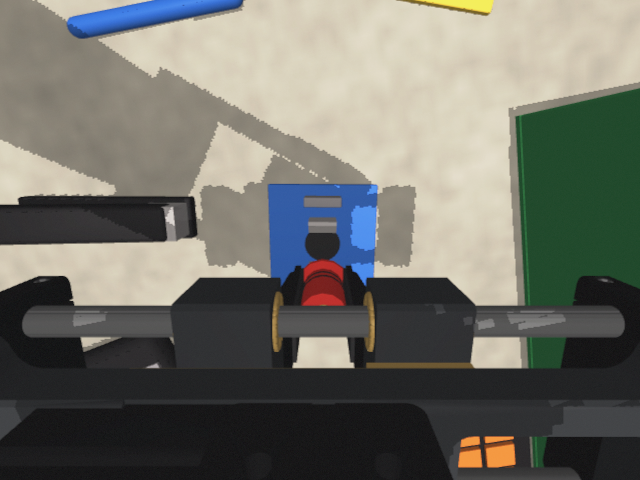

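The black seat disc is at (322,244), the nest plate's far edge runs from (268,184) to (377,184), and the clips are square to the fingers. I'll cast them.

```bash
python3 - <<'E'
from h import *
c=ctrl.get_calibration("wrist");s=ctrl.read_state();np.set_printoptions(precision=4,suppress=True)
a,b=[plane(c,(u,184),.006)[:2] for u in(268.5,377.5)]
x=(a-b)/np.linalg.norm(a-b); y=np.array([-x[1],x[0]]); m=(a+b)/2
if y[1]>0: y=-y
print(a,b,np.linalg.norm(a-b)*1e3,np.degrees(np.arctan2(*y[::-1])))
print("centre from edge",m+.05*y,"disc",plane(c,(322,244),.006),"tcp",s["ee_pos"])
im=cv2.imread("pics/w4.png");g=im.sum(2); print("disc cols",[i for i in range(290,356) if g[244,i]<130][::40], "rows",[j for j in range(215,270) if g[j,322]<130])
for n in("top",):
    im=cv2.imread("pics/top0.png");c=ctrl.get_calibration(n);print(plane(c,(456.5,270.5),.006))
    im=cv2.imread("pics/scene0.png")
E
```

```text
[ 0.4463 -0.2542] [ 0.5336 -0.2709] 88.95185891558086 -100.81116979132636
centre from edge [ 0.4806 -0.3117] disc [ 0.4796 -0.3121  0.006 ] tcp [ 0.4815 -0.31    0.1109]
disc cols [306] rows [233, 234, 235, 236, 237, 238, 239, 240, 241, 242, 243, 244, 245, 246, 247, 248, 249, 250, 251, 252, 253, 254, 255, 256, 257]
[ 0.4792 -0.3129  0.006 ]
```

Edge, disc and top-view values agree within 2 mm, so the target is (480.7, -311.8). Descending into the flare, then pressing.

```bash
python3 -m pendant '[[0,-0.8,-1.9,-30,0],[0,-0.8,-1.9,-60,0],[0,-0.8,-1.9,-72,0],[0,-0.8,-1.9,-76,0],[0,-0.8,-1.9,-76,0],[0,-0.8,-1.9,-76,0]]' && python3 -m pendant '[[0,0,0,-2,0],[0,0,0,-4,0],[0,0,0,-6,0],[0,0,0,-6,0]]'
```

```text
time: 19.52
ee_pos: [0.4814, -0.314, 0.0363]
orientation: [0.001, 0.771, 0.636, 0.0]
ft_force: [-0.3, 0.3, -0.4]
finger_gap: 0.22
grasp_force: 30.0
time: 20.02
ee_pos: [0.4821, -0.3135, 0.031]
orientation: [0.001, 0.771, 0.636, 0.001]
ft_force: [0.3, 3.7, 7.1]
finger_gap: 0.221
grasp_force: 30.0
```

```bash
python3 -m pendant '[[0,-1.2,1.5,0,0],[0,-1.2,1.5,0,0],[0,-1.2,1.5,0,0]]'
```

```text
time: 20.4
ee_pos: [0.4811, -0.3123, 0.0307]
orientation: [0.002, 0.771, 0.636, 0.001]
ft_force: [2.7, 3.3, 5.1]
finger_gap: 0.219
grasp_force: 30.0
```

```bash
python3 -m pendant '[[0,0,0.7,-2,0],[0,0,0.7,-4,0],[0,0,0.7,-4,0],[0,0,0.7,-4,0]]'
```

```text
time: 20.9
ee_pos: [0.4798, -0.3114, 0.0252]
orientation: [0.0, 0.771, 0.636, 0.0]
ft_force: [1.9, 0.6, 1.6]
finger_gap: 0.223
grasp_force: 30.0
```

```bash
python3 -m pendant '[[0,0,0,-2,0],[0,0,0,-3,0],[0,0,0,-3,0],[0,0,0,-3,0]]'
```

```text
time: 21.4
ee_pos: [0.4782, -0.3106, 0.0209]
orientation: [-0.001, 0.771, 0.636, -0.0]
ft_force: [0.0, 1.3, -1.7]
finger_gap: 0.219
grasp_force: 30.0
```

```bash
python3 -m pendant '[[0,1,0,0,0],[0,2,-0.5,0,0],[0,2,-0.5,-1,0],[0,2,-0.5,-2,0],[0,2,-0.5,-2,0],[0,2,-0.5,-2,0]]'
```

```text
time: 22.15
ee_pos: [0.4818, -0.312, 0.0203]
orientation: [0.001, 0.771, 0.636, 0.0]
ft_force: [0.9, 1.0, -2.0]
finger_gap: 0.221
grasp_force: 30.0
```

```bash
python3 -m pendant '[[0,-1,0,-1,0],[0,-1,0,-2,0],[0,-1,0,-2,0],[0,-1,0,-2,0]]'
```

```text
time: 22.65
ee_pos: [0.4808, -0.3121, 0.0191]
orientation: [0.0, 0.771, 0.636, 0.0]
ft_force: [-1.2, 1.7, 5.4]
finger_gap: 0.222
grasp_force: 30.0
```

```bash
python3 -m pendant '[[0,0,0,-1,0],[0,0,0,-2,0],[0,0,0,-2,0],[0,0,0,-2,0]]'
```

```text
time: 23.15
ee_pos: [0.4808, -0.3122, 0.0191]
orientation: [0.0, 0.771, 0.636, -0.0]
ft_force: [-6.4, 5.9, 16.3]
finger_gap: 0.221
grasp_force: 30.0
```

Position holds at 19.1 mm while the force rises to 16 N, so it is on the plate. Relax, let go, rise and look.

```bash
python3 -m pendant '[[0,0,0,2,0],[0,0,0,3,0],[60,0,0,3,0],[60,0,0,3,0],[60,0,0,3,0],[60,0,0,3,0],[60,0,0,40,0],[60,0,0,90,0]]'; python3 -m pendant '[[60,0,-20,40,0],[60,-20,-60,80,0],[60,-50,-110,110,0],[60,-80,-150,110,0],[60,-80,-150,110,0]]'; python3 - <<'E'
from h import *
np.set_printoptions(precision=4,suppress=True)
s=ctrl.read_state();c=ctrl.get_calibration("wrist");im=ctrl.read_camera("wrist")
a=ctrl.read_camera("scene");t=ctrl.read_camera("top")
for n,i,c in(("w",im,c),("scene",a,ctrl.get_calibration("scene")),("top",t,ctrl.get_calibration("top"))):
    for b in blobs(i,*RED):
        x,y,w,h=cv2.boundingRect(b);print(n,x,y,w,h,rect(b,c,.006)[0])
f=lambda q,w:cv2.resize(q,w,interpolation=2)
cv2.imwrite("pics/f.png",np.hstack([f(a[220:300,160:260],(400,320)),f(im,(400,320))]))
E
```

```text
time: 24.15
ee_pos: [0.4791, -0.3108, 0.105]
orientation: [-0.002, 0.771, 0.636, -0.0]
ft_force: [1.1, -0.1, -0.0]
finger_gap: 0.628
grasp_force: 0.0
time: 24.78
ee_pos: [0.3985, -0.4642, 0.2165]
orientation: [0.001, 0.773, 0.635, -0.0]
ft_force: [0.4, 0.6, -0.4]
finger_gap: 0.627
grasp_force: 0.0
w 358 38 32 34 (482.7720642089844, -304.9429016113281)
scene 421 321 16 22 (720.6187744140625, 175.3274383544922)
scene 383 315 16 23 (699.1412353515625, 92.74737548828125)
scene 453 304 17 23 (683.8719482421875, 259.4822082519531)
scene 202 247 12 19 (461.9100646972656, -316.5813293457031)
scene 617 69 23 55 (-201.1045684814453, 1102.626220703125)
top 456 263 11 10 (486.41204833984375, -322.75286865234375)
top 177 149 19 21 (705.7386474609375, 254.4092559814453)
top 256 143 16 21 (721.110107421875, 93.21356964111328)
top 218 137 17 18 (737.2051391601562, 170.97537231445312)
```

View pics/f.png

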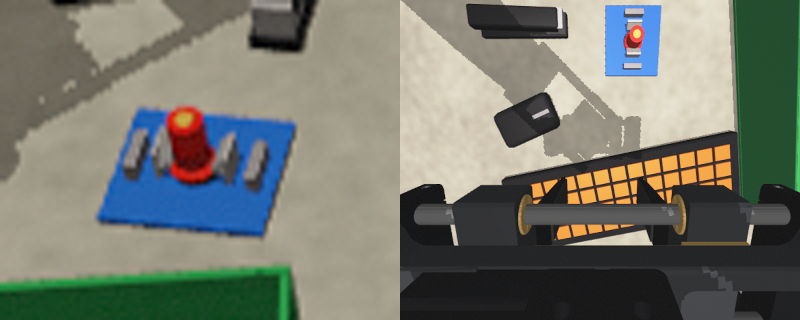

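The insulator stands upright between the blue nest's clips, at crop (188,150), with its foot down on the plate. The stock on the mat has not moved, and the robot is clear.

```bash
python3 -c "
from workcell import ctrl
print(ctrl.close_job())"
```

```text
the job is handed in; nothing more can be done
None
```

The insulator measured 4 mm lower than the step (short kind), so I pressed it home upright in the blue nest's clips, let go, and handed the job in at about 25 s of the 59 s limit; the judge's verdict was not shown.

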